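Make up the bottling kit and the planting kit by the gate

ROBOT

A 6-joint arm with a two-finger parallel gripper is mounted at the origin on the work surface. World frame = base frame: x ahead of the robot, y to its left, z up, the work surface at z = 0. Lengths are in m, angles in rad, forces in N, time in s.
With the tool pointing down it reaches from about 0.375 to 0.9 m from the base axis. Payload 3.1 kg.
Tool frame: the origin (TCP) lies midway between the tips of the shut fingers; the grasp point (between the pads) lies 19 mm behind it; z points along the fingers, y is the line along which they close (so a half turn about z gives the same grasp; the last joint's range is limited). The gripper opens to 85 mm and grips with 20 to 120 N. Pads are 22 mm wide; open, the fingers measure 114 mm over their backs; the gripper's body (76 mm by 85 mm) begins 54 mm behind the grasp point. The pads swing forward as they close: fully open they stand 13 mm farther back than shut.
Start: joints at [-1.373, 0.527, 1.433, -0, 1.181, -0.178], TCP at [0.23, -0.581, 0.231] pointing down, gripper open.
Joint ranges: [-3.08, 3.08], [-0.75, 2.2], [0.22, 2.44], [-1.43, 4.57], [0, 2.65], [-2.85, 2.85]. Speed limits (rad/s): [2.79, 2.79, 3.14, 3.14, 3.14, 3.14].

INTERFACE

Orientations are given as a unit quaternion [x, y, z, w].
In Python, from station import manip gives the robot as it stands.
- The arm moves only by the tool drive_tool, never from a script. Its argument "motion" is a list that holds one entry, the list of rows, each a list of 5 numbers: the finger opening in mm, from 0 to 85.4, then the shift along the tool's x, y, z in units of 30 mm (1.0 is 30 mm), then the turn about the tool's z in units of 8 degrees (1.0 is 8 degrees). In form: [[[fingers, x, y, z, yaw], ...]]. A call has 1 to 10 rows; each row is the pose to reach, as a shift and turn from the pose commanded when the call began, along the tool's axes at that moment; what a row does not reach only later rows make up. A row lasts 1/10 s, in which the tool goes at most 50 mm and 8.59 degrees, less where a joint would pass 70% of its speed; a pose out of reach is approached as far as the arm can. A call with a gripper value outside its range is refused whole. The fingers move at their own pace and stop on an object; "squeeze" is the grip in N (left out, the last holds). Time passes only in rows, so rows that repeat a pose let the fingers close. It gives the time, the measured TCP pose, the force, the opening and the grip force at its end, in the units of the state.
- manip.sense(): the state, without advancing time (a new reading comes with each control period).
- manip.snapshot(name): name is "side" or "top"; returns the picture (384x512x3 uint8, red, green, blue); there is no depth.
- manip.camera_model(name): a dict with "fov_y" (degrees; the focal length in pixels is half the picture's height over the tangent of half this angle, whatever the lens; pixels are square), "cx", "cy" (the principal point, pixels), "origin" and "orientation" of the camera in the world. Camera axes: x right, y up, looking along -z (the intrinsics and any distortion apply to the point x, -y, -z); pixel columns grow to the right and rows downward; lengths in m; the calibration is good to about 2 mm. A picture is of the moment at which its call begins. camera_model takes no time and is no camera call.
- manip.sign_off(): hands the job in; it is judged then, once.
The state is a dict: "t": time; "q": joint angles; "qd": joint speeds; "tau": joint torques, N m; "tcp_pos": TCP position; "tool_rot": TCP orientation; "force": force on the tool from outside, world axes, zero at the start; "ft_torque": the same for the moment, N m; "finger_gap": opening from 0.0 (shut) to 1.0 (fully open); "gripper_force": force on a finger pad.
Only numpy, scipy, OpenCV 4.12 (cv2) and the standard library are available. Lean on these libraries where they do the work, as an engineer would, in place of code of your own. Each camera call takes 0.05 s, during which the arm holds its last target. There are 200 camera calls.

TASK

Two kits are to be collected at the gate. Bottling kit, in the black crate: stand the empty glass jar upright in the crate's wide bay and lay the larger lid, the one that fits the jar, flat in the narrow bay; keep the jar upright and set it down gently, without dropping it. Planting kit, in the white ceramic planter: lay the smaller lid flat so that it fully covers the drain hole, and stand the blue watering-can rose on its broad face in the other half of the planter; both lids stay top side up, and leave the toggle latch, the clay pot and the trowel where they are.

Things in the scene. Friction and masses are not known exactly. Their poses are not given: they have to be found in the camera images.
- jar: Empty open glass mayonnaise jar standing upright, 88 mm high. Body 64 in diameter up to 68 above its foot, then a shoulder to a 54 diameter neck from 76 to 88. About 0.16 kg. (Sizes in mm.) Origin: centre of its underside; z is up along its axis.
- lid_large: The larger of two round steel twist lids, 58 in diameter, 12 high (the pressed top rises another 1.3 within the rim), lying top side up; it fits the jar. 20 g. (Sizes in mm.) Origin: centre of its underside; z up out of its top.
- lid_small: The smaller of two round steel twist lids, 42 in diameter, 12 high (the pressed top rises another 1.3 within the rim), lying top side up; too small for the jar. 14 g. (Sizes in mm.) Origin: centre of its underside; z up out of its top.
- rose: Blue plastic watering-can rose standing on its broad face, neck up, 60 high: face 54 in diameter and 8 thick, a cone up to 28, then a straight neck 26 in diameter from 28 to 60 (with a low 27 diameter bead at 30 to 33, look only). 35 g. (Sizes in mm.) Origin: centre of its underside; z up along the neck.
- crate: Open black plastic crate, fixed, 225 long (its x), 122 wide (its y), walls 4 thick, 40 high, inner floor 4 above the table. A grey slotted insert, 4 thick, top 34 above the table, stands across it at x = +21.5: wide bay x -108.5 to +19.5 (centre -44.5), narrow bay x +23.5 to +108.5 (centre +66), both 114 in y. (Sizes in mm.) Origin: centre of its underside; any yaw.
- planter: Low rectangular white ceramic flowerpot, fixed, 225 long (its x) by 120 wide (its y), walls 7 thick and 50 high, inner floor 7 above the table (inside 211 by 106). A black round drain hole, 14 in diameter, shows in the floor at x = -55, y = 0; the middle of the other half is x = +55, y = 0. (Sizes in mm.) Origin: centre of its underside; any yaw.
- latch: Bystander: steel toggle latch lying flat, 64 by 28, 13 high, among the stock. (Sizes in mm.) Origin: centre of its underside; x along its length.
- clay_pot: Bystander: small terracotta pot, 90 rim diameter, 75 high, standing beyond the containers. (Sizes in mm.) Origin: centre of its underside.
- trowel: Bystander: garden trowel with wooden handle, about 290 long, 28 high, lying along x at the right side (-y). (Sizes in mm.) Origin: under the shank at table level, 150 from the handle's rear end; x points to the blade tip.
Things that resemble listed ones, but are neither listed nor needed, are in the scene too. What is shaped like the rose but brown or green is not meant.

How it is judged:
At the end, for the whole second after the job is handed in: Jar upright on the floor of the crate's wide bay, large lid flat in the narrow bay; small lid flat on the planter floor, its centre within 14 mm of the drain hole's along each planter axis; rose on its face in the other half (x 10 to 85 mm). Tilts under 0.12 rad; lids top up; all at rest (x of jar in the frame of crate between -0.085 and -0.004 m and y of jar in the frame of crate between -0.035 and 0.035 m and z of jar in the frame of crate between 0 and 0.01 m and angle between each of jar, lid_large, lid_small, rose's own z axis and vertical below 0.12 rad and linear speed of each of jar, lid_large, lid_small, rose below 0.02 m/s and angular speed of each of jar, lid_large, lid_small, rose below 0.2 rad/s and x of lid_large in the frame of crate between 0.045 and 0.088 m and y of lid_large in the frame of crate between -0.035 and 0.035 m and z of lid_large in the frame of crate between 0 and 0.01 m and x of lid_small in the frame of planter between -0.069 and -0.041 m and y of lid_small in the frame of planter between -0.014 and 0.014 m and z of lid_small in the frame of planter between 0 and 0.013 m and x of rose in the frame of planter between 0.01 and 0.085 m and y of rose in the frame of planter between -0.035 and 0.035 m and z of rose in the frame of planter between 0 and 0.013 m); the robot touches nothing.
It fails at once if the toggle latch is pushed or carried more than 30 mm from where it lay (distance of latch from where it was at the start of the episode above 0.03 m).
It fails at once if the clay pot is pushed or carried more than 30 mm from where it lay (distance of clay_pot from where it was at the start of the episode above 0.03 m).
It fails at once if the trowel is pushed or carried more than 30 mm from where it lay (distance of trowel from where it was at the start of the episode above 0.03 m).
It fails at once if the jar is tipped by more than about 35 degrees (angle between jar's own z axis and vertical above 0.6 rad).
It fails at once if the jar is let fall from more than about 2 cm (out of the fingers and faster than 0.6 m/s) (contact force between jar and the fingers below 0.05 N and linear speed of jar above 0.6 m/s).
It also fails if it takes over 128 s, if anything falls off the work surface, if the arm or the gripper's body presses on something with over 40 N, if the wrist force passes 120 N, or if a joint passes its speed limit or range.

## Working session

There is one attempt and no reset: what is moved stays moved. The work goes in short steps, Python scripts to look and compute and a tool call to move; the robot and the scene stay as the last step left them, time stands still between calls to the robot, and variables do not carry over. Pictures are saved under pics/ and viewed, at most 14 in all, crops included, and the job is handed in when it is done.

Besides the shell and the picture viewer there is one more tool, called after "Emit:" by a JSON object that holds its "method" and its "body", one argument or row to a line. drive_tool: Moves the arm, as the interface text tells. Its arguments: {"type":"object","properties":{"motion":{"type":"array","items":{"type":"array","items":{"type":"array","items":{"type":"number"}}}},"squeeze":{"type":"number"}},"required":["motion"]}

```bash
mkdir -p pics; ls
python3 - <<'E'
from station import manip
import cv2
for n in("side","top"):
    cv2.imwrite(f"pics/{n}0.png",manip.snapshot(n)[...,::-1]); print(n,manip.camera_model(n))
s=manip.sense();print(s)
E
```

```text
pics
side {'fov_y': 46.394996579656514, 'cx': 256.1644688755133, 'cy': 192.91052455535095, 'origin': array([0.288521  , 0.72569   , 1.06446372]), 'orientation': array([-0.05725707,  0.33576729,  0.92692231, -0.15747061])}
top {'fov_y': 54.18146193612023, 'cx': 263.0578304854276, 'cy': 190.6267592886085, 'origin': array([ 0.49273216, -0.06246798,  0.87593491]), 'orientation': array([ 0.0288703 , -0.02848131, -0.69916351,  0.71381069])}
{'t': 0.1, 'q': array([-1.37248186e+00,  5.28362800e-01,  1.43379077e+00, -1.01073401e-05,
        1.18140289e+00, -1.78515802e-01]), 'qd': array([ 2.11652452e-03, -2.22594107e-03, -3.68462674e-03,  4.05693915e-05,
       -1.36347293e-03, -9.99660019e-04]), 'tau': array([-5.58217016e-04, -4.43303919e+01, -1.78585553e+01, -2.22135018e-04,
        3.91729773e-03,  1.33502246e-05]), 'tcp_pos': array([ 0.22986933, -0.58049108,  0.23043259]), 'tool_rot': array([ 9.82301484e-01,  1.87304113e-01, -1.43932573e-05, -9.81808259e-04]), 'force': array([-0.3342522 ,  0.34536988, -0.46551135]), 'ft_torque': array([-0.03688993, -0.03285435,  0.01090136]), 'gripper_force': 0.0, 'finger_gap': 0.9947805327807673}
```

View pics/top0.png

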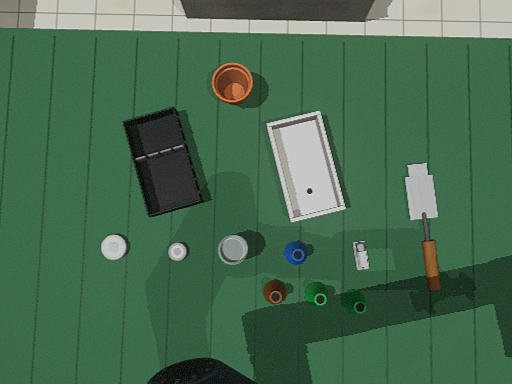

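View pics/side0.png

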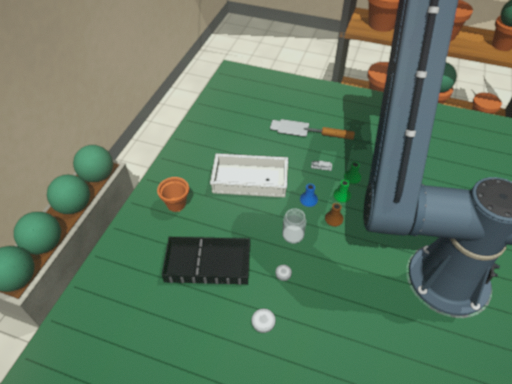

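```bash
cat > h.py <<'E'
import numpy as np,cv2
from scipy.spatial.transform import Rotation as R
from station import manip
C={n:manip.camera_model(n) for n in("side","top")}
def ray(n,uv):
    c=C[n];f=192/np.tan(np.radians(c["fov_y"]/2));d=np.array([(uv[0]-c["cx"])/f,-(uv[1]-c["cy"])/f,-1])
    d=R.from_quat(c["orientation"]).apply(d);return c["origin"],d/np.linalg.norm(d)
def plane(n,uv,z):
    o,d=ray(n,uv);return o+d*(z-o[2])/d[2]
def tri(a,b):
    (o1,d1),(o2,d2)=ray("top",a),ray("side",b)
    s=np.linalg.lstsq(np.c_[d1,-d2],o2-o1,rcond=None)[0];p,q=o1+s[0]*d1,o2+s[1]*d2
    return (p+q)/2,np.linalg.norm(p-q)
def proj(n,p):
    c=C[n];f=192/np.tan(np.radians(c["fov_y"]/2));v=R.from_quat(c["orientation"]).inv().apply(np.array(p)-c["origin"])
    return np.array([c["cx"]+f*v[0]/-v[2],c["cy"]-f*v[1]/-v[2]])
def blobs(m,box,amin=20):
    x0,y0,x1,y1=box;k=np.zeros_like(m,np.uint8);k[y0:y1,x0:x1]=m[y0:y1,x0:x1]
    cs,_=cv2.findContours(k*255,cv2.RETR_EXTERNAL,cv2.CHAIN_APPROX_NONE)
    return sorted([c for c in cs if cv2.contourArea(c)>amin],key=lambda c:-cv2.contourArea(c))
E
python3 - <<'E'
from h import *
boxes={"top":dict(big=(90,225,140,270),small=(160,235,195,270),jar=(210,228,255,272),rose=(278,232,315,270),planter=(258,100,355,230),crate=(115,98,212,225)),
"side":dict(big=(245,302,282,338),small=(270,260,298,284),jar=(275,203,312,248),rose=(295,178,322,208),planter=(200,145,298,205),crate=(155,228,260,292))}
ims={}
for n in boxes:
    im=cv2.imread(f"pics/{n}0.png");h=cv2.cvtColor(im,cv2.COLOR_BGR2HSV);H,S,V=cv2.split(h)
    for k,b in boxes[n].items():
        if k=="rose": m=(H>100)&(H<130)&(S>120)
        elif k=="crate": m=(V<60)|((S<60)&(V<200))
        else: m=(S<70)&(V>110)
        for c in blobs(m.astype(np.uint8),b)[:2]:
            e=cv2.fitEllipse(c) if len(c)>5 else None
            print(n,k,cv2.contourArea(c),"ell",np.round(e[0],1),np.round(e[1],1),"rect",np.round(cv2.boxPoints(cv2.minAreaRect(c)),1).tolist() if k in("planter","crate") else cv2.boundingRect(c))
    bx=[cv2.resize(im[b[1]:b[3],b[0]:b[2]],(260,290),interpolation=cv2.INTER_CUBIC) for b in boxes[n].values()]
    ims[n]=np.vstack([np.hstack(bx[:3]),np.hstack(bx[3:])])
    cv2.imwrite(f"pics/{n}crop.png",ims[n])
E
```

```text
top big 477.0 ell [113.  246.9] [24.2 25.2] rect (101, 235, 25, 25)
top small 236.5 ell [176.7 251.4] [17.1 17.7] rect (168, 243, 18, 18)
top jar 662.5 ell [232.1 249.3] [28.4 29.8] rect (218, 235, 30, 30)
top rose 409.0 ell [295.3 252.4] [22.7 23.1] rect (284, 241, 24, 24)
top planter 5656.5 ell [305.3 166.5] [ 63.5 126.2] rect [[265.0, 123.0], [320.5, 109.0999984741211], [345.5, 209.10000610351562], [290.0, 223.0]]
top crate 5672.0 ell [164.3 163.8] [ 67.1 122.2] rect [[120.19999694824219, 121.5999984741211], [183.10000610351562, 103.30000305175781], [211.1999969482422, 199.6999969482422], [148.3000030517578, 218.0]]
side big 453.0 ell [263.1 320.1] [24.  24.1] rect (251, 308, 25, 25)
side small 198.5 ell [283.2 272. ] [15.7 16.3] rect (275, 264, 17, 17)
side jar 650.5 ell [293.7 225.5] [23.  36.7] rect (282, 208, 24, 36)
side rose 224.5 ell [308.9 196.3] [15.9 21.6] rect (300, 184, 18, 23)
side planter 3043.5 ell [249.5 174.9] [46.  91.7] rect [[208.3000030517578, 193.39999389648438], [210.60000610351562, 151.89999389648438], [288.70001220703125, 156.1999969482422], [286.3999938964844, 197.6999969482422]]
side crate 3623.0 ell [206.6 260.4] [ 50.1 101.4] rect [[161.8000030517578, 281.79998779296875], [162.8000030517578, 236.6999969482422], [249.10000610351562, 238.60000610351562], [248.10000610351562, 283.79998779296875]]
```

View pics/topcrop.png

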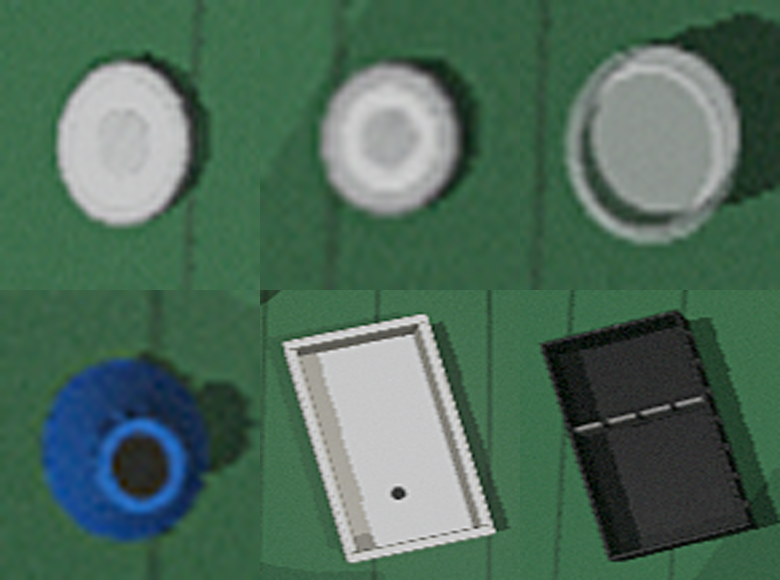

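View pics/sidecrop.png

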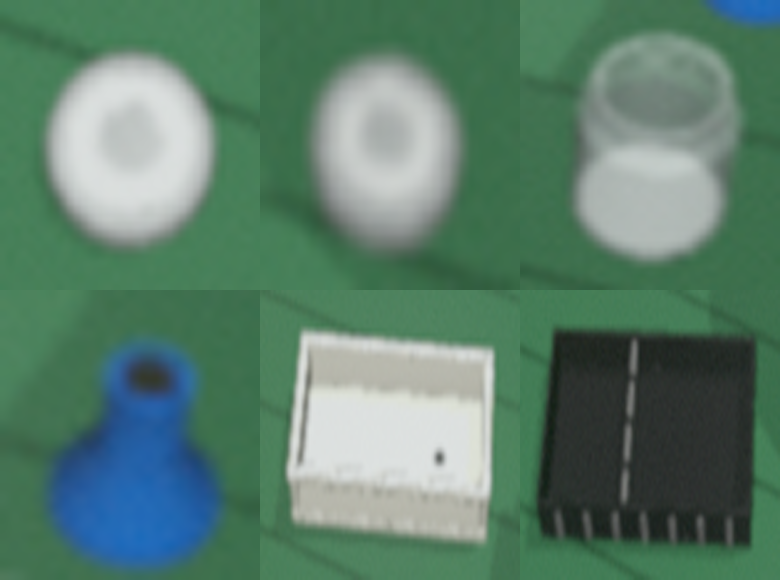

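The top view shows the large lid at (113,247), small lid (177,251), jar (232,249), blue rose (295,252), drain hole (309.5,190.5). The planter and crate both have their +x side up-image, and the crate's insert is towards the top. The side view agrees.

Run:
```python
from h import *
P={"big":((113.65,246.7),(263.6,319)),"small":((177.2,251.4),(283.6,271.2)),"rosetop":((297.9,254.9),(310.6,187.1)),"hole":((309.5,190.5),(267.5,179.6)),
"pTL":((266.6,123.3),(211.3,182.9)),"pTR":((320.7,111.2),(215.1,153.7)),"pBR":((345.7,208.5),(287.8,157.4)),"pBL":((291.6,221),(286.3,186.8)),
"cTL":((122.8,122.5),(164.3,276.6)),"cTR":((175.8,107.6),(169.1,237)),"cBR":((201.5,201.4),(249.9,239)),"cBL":((149.7,216.3),(247.9,277))}
T={}
for k,(a,b) in P.items():
    p,g=tri(a,b);T[k]=p;print(k,p.round(4),"gap",round(g,4),"r",np.hypot(*p[:2]).round(3))
np.set_printoptions(suppress=True)
for c,z,L in(("p",.05,(.225,.12)),("c",.04,(.225,.122))):
    q={k:plane("top",P[c+k][0],z)[:2] for k in("TL","TR","BR","BL")}
    ctr=sum(q.values())/4;ax=(q["TL"]+q["TR"]-q["BL"]-q["BR"])/2;ay=(q["TL"]+q["BL"]-q["TR"]-q["BR"])/2
    print(c,ctr.round(4),"len",np.linalg.norm(ax).round(4),np.linalg.norm(ay).round(4),"yaw",np.arctan2(ax[1],ax[0]).round(4),np.arctan2(-ay[0],ay[1]).round(4))
    q={k:plane("side",P[c+k][1],z)[:2] for k in("TL","TR","BR","BL")}
    ax=(q["TL"]+q["TR"]-q["BL"]-q["BR"])/2
    print(" side",(sum(q.values())/4).round(4),np.linalg.norm(ax).round(4),np.arctan2(ax[1],ax[0]).round(4))
print("hole",plane("top",P["hole"][0],.007),plane("side",P["hole"][1],.007))
print("jar",plane("top",(232.1,249.3),.065),"rim side",plane("side",(294.9,216.7),.088), "base side",plane("side",(293,235.5),.004))
print("big",plane("top",(113,246.9),.012),plane("side",(263.6,319),.012),"small",plane("top",(176.7,251.4),.012),plane("side",(283.6,271.2),.012))
print("rose",plane("top",P["rosetop"][0],.06),plane("side",P["rosetop"][1],.06),"base",plane("top",(295.3,252.4),.008))
print(R.from_quat(manip.sense()["tool_rot"]).as_matrix().round(3))
```

```text
big [0.4273 0.276  0.0138] gap 0.0008 r 0.509
small [0.4199 0.1311 0.0137] gap 0.0005 r 0.44
rosetop [ 0.4217 -0.1392  0.0596] gap 0.0005 r 0.444
hole [ 0.5651 -0.1692  0.0077] gap 0.0015 r 0.59
pTL [ 0.7105 -0.0663  0.0486] gap 0.0024 r 0.714
pTR [ 0.7454 -0.1875  0.0448] gap 0.0044 r 0.769
pBR [ 0.5234 -0.2443  0.0489] gap 0.0017 r 0.578
pBL [ 0.493  -0.1258  0.0484] gap 0.0027 r 0.509
cTL [0.7069 0.2607 0.0357] gap 0.0063 r 0.753
cTR [0.7486 0.1431 0.032 ] gap 0.0002 r 0.762
cBR [0.5343 0.0765 0.0338] gap 0.0005 r 0.54
cBL [0.4986 0.1905 0.0363] gap 0.0006 r 0.534
p [ 0.6179 -0.1556] len 0.2248 0.1235 yaw 0.2609 0.2457
 side [ 0.6169 -0.1541] 0.2281 0.2665
c [0.6218 0.1664] len 0.2223 0.1219 yaw 0.3116 0.302
 side [0.6195 0.1707] 0.2189 0.3187
hole [ 0.56590777 -0.1691022   0.007     ] [ 0.56461512 -0.16993538  0.007     ]
jar [0.43131667 0.00229853 0.065     ] rim side [0.43076368 0.00187319 0.088     ] base side [0.42950438 0.00580493 0.004     ]
big [0.42710183 0.27830597 0.012     ] [0.42714126 0.27518037 0.012     ] small [0.41994958 0.13263437 0.012     ] [0.41985422 0.13005195 0.012     ]
rose [ 0.4219375  -0.13913631  0.06      ] [ 0.42140086 -0.13897362  0.06      ] base [ 0.4229657  -0.13799641  0.008     ]
[[ 0.93   0.368 -0.   ]
 [ 0.368 -0.93   0.002]
 [ 0.    -0.002 -1.   ]]
```

Emit:
{"method": "drive_tool", "body": {
  "motion": [
    [[50,11.38,-11.35,2.0,0.69],[50,11.38,-11.35,2.0,0.69],[50,11.38,-11.35,2.0,0.69],[50,11.38,-11.35,2.0,0.69],[50,11.38,-11.35,2.0,0.69],[50,11.38,-11.35,2.0,0.69],[50,11.38,-11.35,2.0,0.69],[50,11.38,-11.35,2.0,0.69],[50,11.38,-11.35,2.0,0.69],[50,11.38,-11.35,2.0,0.69]]
  ],
  "squeeze": 25
}}

```text
t: 1.1
tcp_pos: [0.4221, -0.1359, 0.1708]
tool_rot: [0.99, 0.14, -0.0, -0.001]
force: [-0.2, -0.2, -0.3]
finger_gap: 0.589
gripper_force: 0.0
```

Emit:
{"method": "drive_tool", "body": {
  "motion": [
    [[50,0,0,1.5,0],[50,0,0,2.8,0],[50,0,0,3.8,0],[50,0,0,4.6,0],[50,0,0,4.6,0],[50,0,0,4.6,0]]
  ]
}}

```text
t: 1.7
tcp_pos: [0.4219, -0.1388, 0.0332]
tool_rot: [0.99, 0.14, -0.001, -0.0]
force: [-0.6, -0.0, 0.8]
finger_gap: 0.585
gripper_force: 0.0
```

Run:
```python
from h import *
print(manip.sense()["tcp_pos"],manip.sense()["force"])
a=manip.snapshot("top")[...,::-1];b=manip.snapshot("side")[...,::-1]
u,v=proj("top",(.422,-.139,.05)).astype(int);w,x=proj("side",(.422,-.139,.05)).astype(int)
f=lambda i,u,v:cv2.resize(i[v-45:v+45,u-45:u+45],(400,400),interpolation=cv2.INTER_CUBIC)
cv2.imwrite("pics/r1.png",np.hstack([f(a,u,v),f(b,w,x)]))
```

```text
[ 0.42194096 -0.13876256  0.03317827] [-0.61651704 -0.04004073  0.78094811]
```

View pics/r1.png

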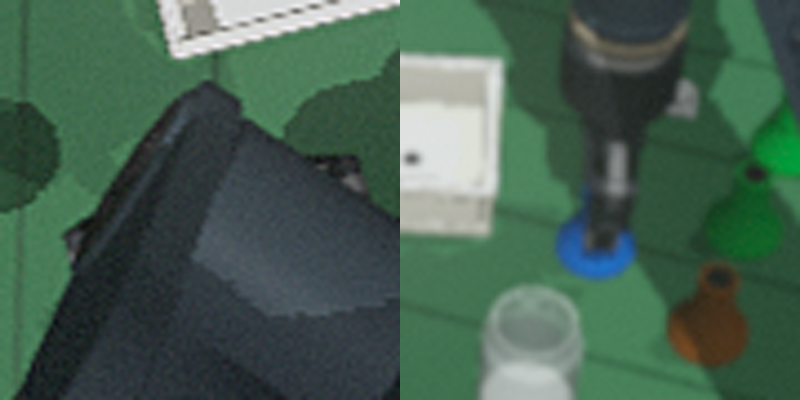

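The side crop shows the finger centred on the blue rose; closing.

Emit:
{"method": "drive_tool", "body": {
  "motion": [
    [[15,0,0,0,0],[15,0,0,0,0],[15,0,0,0,0],[15,0,0,0,0],[15,0,0,0,0],[15,0,0,-0.5,0],[15,0,0,-1.5,0],[15,0,0,-2.5,0],[15,0,0,-3.5,0],[15,0,0,-3.5,0]]
  ]
}}

```text
t: 2.8
tcp_pos: [0.4242, -0.14, 0.1417]
tool_rot: [0.99, 0.14, 0.003, 0.003]
force: [-0.5, -0.1, -1.1]
finger_gap: 0.297
gripper_force: 26.0
```

Emit:
{"method": "drive_tool", "body": {
  "motion": [
    [[15,1.6,0.47,0,0],[15,3.0,0.89,0,0],[15,4.4,1.3,0,0],[15,5.8,1.71,0,0],[15,7.0,2.07,0,0],[15,7.7,2.27,0,0],[15,7.96,2.35,0,0],[15,7.96,2.35,0,0],[15,7.96,2.35,0,0]]
  ]
}}

```text
t: 3.7
tcp_pos: [0.6692, -0.1402, 0.1373]
tool_rot: [0.99, 0.14, -0.002, -0.001]
force: [-0.3, -0.8, -0.9]
finger_gap: 0.291
gripper_force: 26.0
```

Emit:
{"method": "drive_tool", "body": {
  "motion": [
    [[15,0,0,1.0,0],[15,0,0,2.0,0],[15,0,0,2.6,0],[15,0,0,3.0,0],[15,0,0,3.2,0],[15,0,0,3.25,0],[15,0,0,3.25,0],[15,0,0,3.25,0]]
  ]
}}

```text
t: 4.5
tcp_pos: [0.6717, -0.1408, 0.0417]
tool_rot: [0.99, 0.14, 0.001, 0.0]
force: [0.4, -0.7, -1.3]
finger_gap: 0.289
gripper_force: 26.2
```

Emit:
{"method": "drive_tool", "body": {
  "motion": [
    [[15,0,0,0.05,0],[15,0,0,0.05,0],[50,0,0,0.05,0],[50,0,0,0.05,0],[50,0,0,0.05,0],[50,0,0,0.05,0],[50,0,0,-1,0],[50,0,0,-2,0],[50,0,0,-3,0],[50,0,0,-4,0]]
  ]
}}

```text
t: 5.5
tcp_pos: [0.6709, -0.1404, 0.1616]
tool_rot: [0.99, 0.14, -0.0, -0.0]
force: [-0.6, -0.2, -0.0]
finger_gap: 0.589
gripper_force: 0.0
```

Emit:
{"method": "drive_tool", "body": {
  "motion": [
    [[82,-1.0,-1.06,0,0],[82,-2.0,-2.13,0,0],[82,-3.0,-3.19,0,0],[82,-4.0,-4.25,0,0],[82,-5.0,-5.31,0,0],[82,-6.0,-6.38,0,0],[82,-6.38,-6.78,0,0],[82,-6.38,-6.78,0,0],[82,-6.38,-6.78,0,0],[82,-6.38,-6.78,0,0]]
  ]
}}

```text
t: 6.5
tcp_pos: [0.4333, 0.001, 0.1611]
tool_rot: [0.99, 0.139, 0.001, 0.001]
force: [0.7, 0.3, -0.3]
finger_gap: 0.954
gripper_force: 0.0
```

Run:
```python
from h import *
print(manip.sense()["tcp_pos"])
a=manip.snapshot("top")[...,::-1];b=manip.snapshot("side")[...,::-1]
f=lambda i,u,v,s:cv2.resize(i[v-s:v+s,u-s:u+s],(400,400),interpolation=cv2.INTER_CUBIC)
cv2.imwrite("pics/j1.png",np.hstack([f(a,305,165,65),f(b,270,200,65)]))
```

```text
[0.43328369 0.00097015 0.16110239]
```

View pics/j1.png

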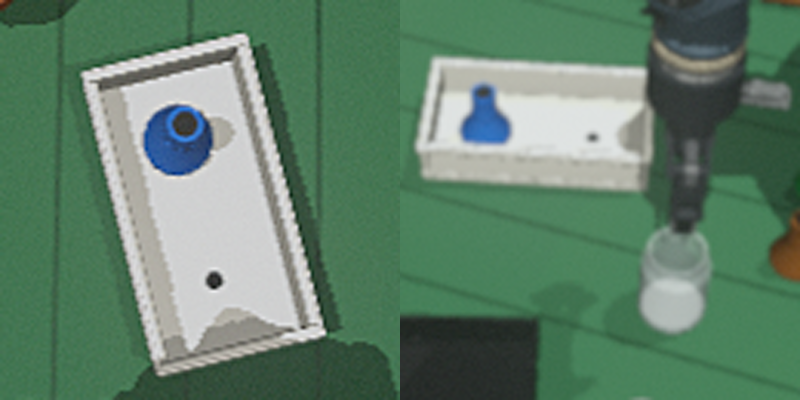

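The rose stands upright in the planter's far half. Next I lower over the jar.

Emit:
{"method": "drive_tool", "body": {
  "motion": [
    [[84,0,0,0.7,0],[84,0,0,1.4,0],[84,0,0,2.0,0],[84,0,0,2.5,0],[84,0,0,3.0,0],[84,0,0,3.5,0],[84,0,0,4.0,0],[84,0,0,4.4,0],[84,0,0,4.4,0],[84,0,0,4.4,0]]
  ]
}}

```text
t: 7.6
tcp_pos: [0.4315, 0.0015, 0.0285]
tool_rot: [0.99, 0.14, -0.0, -0.0]
force: [-0.4, 0.2, -0.3]
finger_gap: 0.984
gripper_force: 0.0
```

Emit:
{"method": "drive_tool", "body": {
  "motion": [
    [[55,0,0,0,0],[55,0,0,0,0],[55,0,0,0,0],[55,0,0,0,0],[55,0,0,0,0],[55,0,0,0,0],[55,0,0,-0.1,0],[55,0,0,-0.3,0],[55,0,0,-0.5,0],[55,0,0,-0.5,0]]
  ],
  "squeeze": 35
}}

```text
t: 8.6
tcp_pos: [0.4313, 0.0019, 0.0446]
tool_rot: [0.99, 0.14, 0.001, 0.0]
force: [-0.5, -0.5, -1.7]
finger_gap: 0.733
gripper_force: 38.7
```

Emit:
{"method": "drive_tool", "body": {
  "motion": [
    [[55,0,0,-0.8,0],[55,0,0,-1.8,0],[55,0,0,-2.6,0],[55,0,0,-3.0,0],[55,0,0,-3.0,0]]
  ]
}}

```text
t: 9.1
tcp_pos: [0.4319, 0.0018, 0.1353]
tool_rot: [0.99, 0.14, 0.002, 0.001]
force: [1.3, 0.0, -1.8]
finger_gap: 0.731
gripper_force: 39.5
```

Emit:
{"method": "drive_tool", "body": {
  "motion": [
    [[55,0.5,-0.29,0,0],[55,1.4,-0.8,0,0],[55,2.5,-1.43,0,0],[55,3.6,-2.06,0,0],[55,4.7,-2.69,0,0],[55,5.6,-3.2,0,0],[55,6.0,-3.43,0,0],[55,6.13,-3.51,0,0],[55,6.13,-3.51,0,0],[55,6.13,-3.51,0,0]]
  ]
}}

```text
t: 10.1
tcp_pos: [0.577, 0.1533, 0.1329]
tool_rot: [0.99, 0.14, -0.001, 0.0]
force: [-0.1, -0.5, -1.1]
finger_gap: 0.729
gripper_force: 39.4
```

Run:
```python
from h import *
s=manip.sense();print(s["tcp_pos"],s["force"],s["finger_gap"])
a=manip.snapshot("top")[...,::-1];b=manip.snapshot("side")[...,::-1]
f=lambda i,u,v,s:cv2.resize(i[v-s:v+s,u-s:u+s],(400,400),interpolation=cv2.INTER_CUBIC)
cv2.imwrite("pics/j2.png",np.hstack([f(a,165,165,65),f(b,215,235,65)]))
```

```text
[0.57700625 0.1533443  0.13291091] [-0.10356938 -0.48183043 -1.05747501] 0.7290442905149638
```

View pics/j2.png

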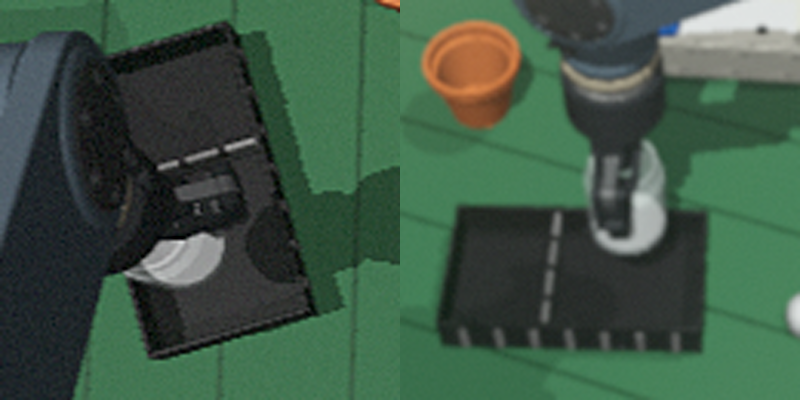

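Run:
```python
from h import *
f=130/400
for z in(.104,.108): print("jar base side",plane("side",(150+228*f,170+225*f),z))
print("expected px of base centre if centred", (proj("side",(.577,.153,.106))-[150,170])/f, "tip of near finger",(proj("side",(.577-.0088,.153+.031,.137))-[150,170])/f)
```

```text
jar base side [0.57564972 0.1543297  0.104     ]
jar base side [0.57445393 0.15670922 0.108     ]
expected px of base centre if centred [226.95358469 221.94090259] tip of near finger [220.48055453 234.14251596]
```

Back-projecting the jar's base puts it within about 2 mm of centre under the TCP. Lowering gently.

Emit:
{"method": "drive_tool", "body": {
  "motion": [
    [[55,0.05,0,0.7,0],[55,0.05,0,1.4,0],[55,0.05,0,2.0,0],[55,0.05,0,2.5,0],[55,0.05,0,2.8,0],[55,0.05,0,3.05,0],[55,0.05,0,3.2,0],[55,0.05,0,3.28,0],[55,0.05,0,3.28,0],[55,0.05,0,3.28,0]]
  ]
}}

```text
t: 11.2
tcp_pos: [0.5803, 0.1545, 0.0359]
tool_rot: [0.99, 0.14, 0.0, 0.0]
force: [-0.2, -0.1, -1.5]
finger_gap: 0.734
gripper_force: 39.4
```

Emit:
{"method": "drive_tool", "body": {
  "motion": [
    [[55,0,0,0.03,0],[55,0,0,0.06,0],[55,0,0,0.09,0],[55,0,0,0.09,0],[55,0,0,0.09,0]]
  ]
}}

```text
t: 11.7
tcp_pos: [0.5801, 0.1545, 0.0337]
tool_rot: [0.99, 0.14, 0.0, 0.0]
force: [-2.1, -0.3, 5.3]
finger_gap: 0.737
gripper_force: 40.0
```

Emit:
{"method": "drive_tool", "body": {
  "motion": [
    [[66,0,0,0,0],[74,0,0,0,0],[76,0,0,0,0],[76,0,0,0,0],[76,0,0,0,0],[76,0,0,-0.5,0],[76,0,0,-1.2,0],[76,0,0,-2.2,0],[76,0,0,-3.3,0],[76,0,0,-4.3,0]]
  ]
}}

```text
t: 12.7
tcp_pos: [0.58, 0.1545, 0.1642]
tool_rot: [0.99, 0.14, 0.001, 0.0]
force: [0.5, -0.7, -0.4]
finger_gap: 0.888
gripper_force: 0.0
```

Emit:
{"method": "drive_tool", "body": {
  "motion": [
    [[70,-0.8,-1.13,0,0],[70,-1.6,-2.26,0,0],[70,-2.4,-3.39,0,0],[70,-3.2,-4.52,0,0],[70,-3.77,-5.33,0.3,0],[70,-3.77,-5.33,1.3,0],[70,-3.77,-5.33,2.5,0],[70,-3.77,-5.33,3.5,0],[70,-3.77,-5.33,4.2,0],[70,-3.77,-5.33,4.2,0]]
  ]
}}

```text
t: 13.7
tcp_pos: [0.4256, 0.2763, 0.0343]
tool_rot: [0.99, 0.14, -0.002, 0.0]
force: [-0.5, -0.1, 0.4]
finger_gap: 0.822
gripper_force: 0.0
```

Run:
```python
from h import *
s=manip.sense();print(s["tcp_pos"],s["force"],s["finger_gap"])
a=manip.snapshot("top")[...,::-1];b=manip.snapshot("side")[...,::-1]
f=lambda i,u,v,s:cv2.resize(i[v-s:v+s,u-s:u+s],(400,400),interpolation=cv2.INTER_CUBIC)
cv2.imwrite("pics/b1.png",np.hstack([f(a,165,165,65),f(b,245,285,65)]))
```

```text
[0.4255946  0.27628421 0.03425166] [-0.53719515 -0.05450036  0.36225499] 0.8215923779138847
```

View pics/b1.png

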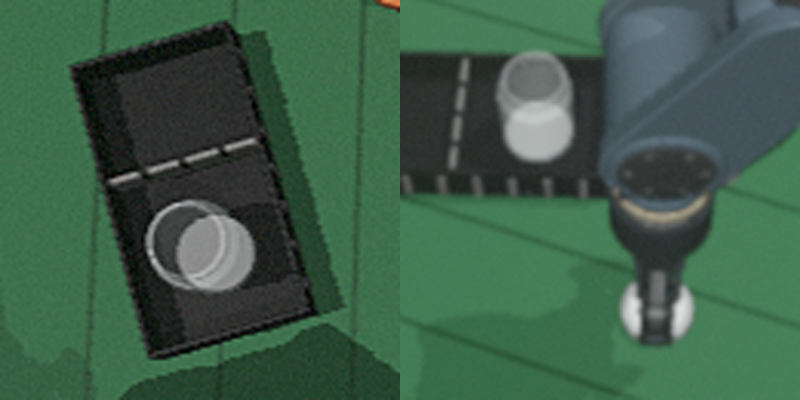

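The jar stands upright in the wide bay, and the fingers straddle the large lid, centred.

Emit:
{"method": "drive_tool", "body": {
  "motion": [
    [[70,0,0,0.5,0],[70,0,0,0.9,0],[70,0,0,1.05,0],[70,0,0,1.15,0],[70,0,0,1.15,0],[70,0,0,1.15,0]]
  ]
}}

```text
t: 14.4
tcp_pos: [0.4272, 0.2769, 0.0015]
tool_rot: [0.99, 0.14, 0.0, -0.0]
force: [-0.0, -0.4, -0.4]
finger_gap: 0.821
gripper_force: 0.0
```

Emit:
{"method": "drive_tool", "body": {
  "motion": [
    [[50,0,0,0,0],[50,0,0,0,0],[50,0,0,0,0],[50,0,0,0,0],[50,0,0,0,0]]
  ],
  "squeeze": 25
}}

```text
t: 14.9
tcp_pos: [0.4272, 0.2769, 0.0021]
tool_rot: [0.99, 0.14, 0.0, -0.0]
force: [-0.8, -0.4, 4.2]
finger_gap: 0.657
gripper_force: 25.5
```

Emit:
{"method": "drive_tool", "body": {
  "motion": [
    [[50,0,0,-0.1,0],[50,0,0,-0.3,0],[50,0,0,-0.8,0],[50,0,0,-1.5,0],[50,0,0,-2.3,0],[50,0,0,-3.2,0],[50,0,0,-4.0,0],[50,0,0,-4.0,0]]
  ]
}}

```text
t: 15.7
tcp_pos: [0.4289, 0.2776, 0.1244]
tool_rot: [0.99, 0.14, 0.003, -0.001]
force: [0.2, -0.5, -0.0]
finger_gap: 0.659
gripper_force: 26.7
```

Emit:
{"method": "drive_tool", "body": {
  "motion": [
    [[50,1.0,0.71,-0.3,0],[50,2.1,1.49,-0.3,0],[50,3.2,2.27,-0.3,0],[50,4.3,3.04,-0.3,0],[50,5.4,3.82,-0.3,0],[50,6.4,4.53,-0.3,0],[50,7.1,5.03,-0.3,0],[50,7.4,5.24,-0.3,0],[50,7.4,5.24,-0.3,0],[50,7.4,5.24,-0.3,0]]
  ]
}}

```text
t: 16.7
tcp_pos: [0.6818, 0.1876, 0.1292]
tool_rot: [0.99, 0.14, -0.002, -0.0]
force: [-0.6, 0.7, -1.2]
finger_gap: 0.657
gripper_force: 26.7
```

Run:
```python
from h import *
s=manip.sense();print(s["tcp_pos"],s["force"],s["finger_gap"])
a=manip.snapshot("top")[...,::-1];b=manip.snapshot("side")[...,::-1]
f=lambda i,u,v,s:cv2.resize(i[v-s:v+s,u-s:u+s],(400,400),interpolation=cv2.INTER_CUBIC)
cv2.imwrite("pics/b2.png",np.hstack([f(a,165,165,65),f(b,205,245,65)]))
```

```text
[0.68184837 0.18762673 0.12924178] [-0.61314556  0.7076813  -1.15882605] 0.6573116028928105
```

View pics/b2.png

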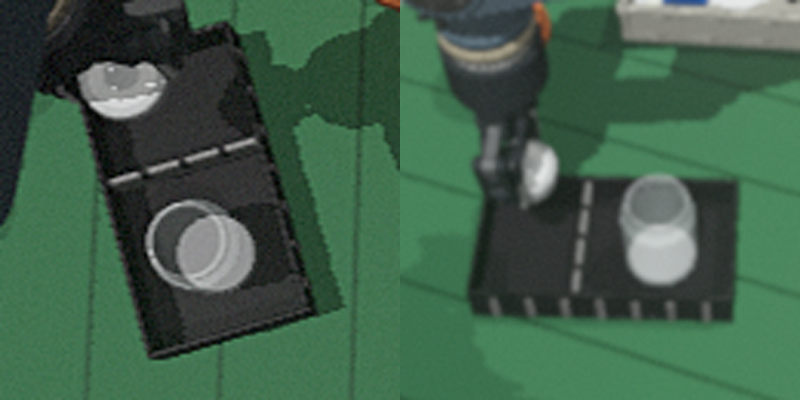

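Run:
```python
from h import *
a=manip.snapshot("top")[...,::-1];b=manip.snapshot("side")[...,::-1]
f=lambda i,u,v,s:cv2.resize(i[v-s:v+s,u-s:u+s],(400,400),interpolation=cv2.INTER_CUBIC)
cv2.imwrite("pics/b3.png",np.hstack([f(a,140,130,22),f(b,190,235,25)]))
```

```text
(no output)
```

View pics/b3.png

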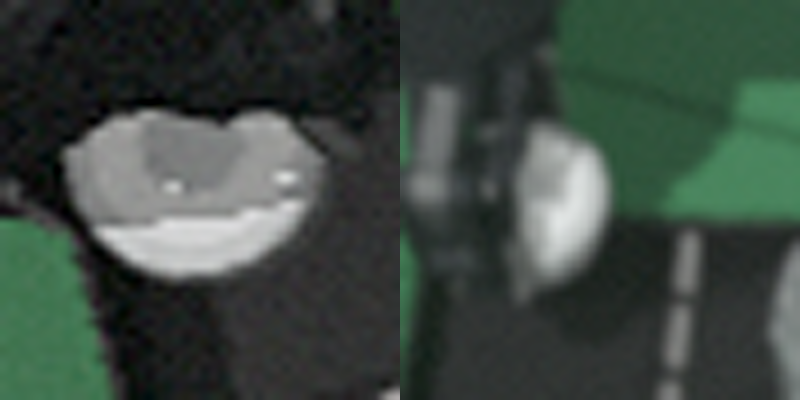

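Run:
```python
from h import *
print(tri((139.5,124.5),(179.25,236.25)),proj("top",(.6825,.1875,.141)),proj("side",(.6825,.1875,.141)))
```

```text
(array([0.68100211, 0.18990309, 0.13347784]), np.float64(0.0009232798479629401)) [139.55518966 123.05031702] [178.54599683 233.57035966]
```

Triangulation puts the held lid at (0.681, 0.190, 0.133) with its full circle visible from both cameras, so it is level and centred. Lowering.

Emit:
{"method": "drive_tool", "body": {
  "motion": [
    [[50,0,0,0.8,0],[50,0,0,1.7,0],[50,0,0,2.5,0],[50,0,0,3.2,0],[50,0,0,3.7,0],[50,0,0,3.95,0],[50,0,0,4.05,0],[50,0,0,4.1,0],[50,0,0,4.1,0],[50,0,0,4.1,0]]
  ]
}}

```text
t: 17.9
tcp_pos: [0.6846, 0.1873, 0.0083]
tool_rot: [0.99, 0.14, 0.001, 0.0]
force: [0.3, -0.1, 0.1]
finger_gap: 0.659
gripper_force: 26.7
```

Emit:
{"method": "drive_tool", "body": {
  "motion": [
    [[50,0,0,0.05,0],[50,0,0,0.05,0],[68,0,0,0.05,0],[68,0,0,0.05,0],[68,0,0,0.05,0],[68,0,0,0,0],[68,0,0,-0.7,0],[68,0,0,-1.7,0],[68,0,0,-2.9,0],[68,0,0,-4.1,0]]
  ]
}}

```text
t: 18.9
tcp_pos: [0.6834, 0.1871, 0.1311]
tool_rot: [0.99, 0.14, -0.001, -0.0]
force: [-0.1, 0.3, 0.3]
finger_gap: 0.795
gripper_force: 0.0
```

Emit:
{"method": "drive_tool", "body": {
  "motion": [
    [[54,-1.2,-0.09,-0.5,0],[54,-2.6,-0.19,-0.7,0],[54,-4.0,-0.29,-0.7,0],[54,-5.4,-0.39,-0.7,0],[54,-6.8,-0.49,-0.7,0],[54,-8.2,-0.59,-0.7,0],[54,-8.97,-0.65,-0.5,0],[54,-8.97,-0.65,0,0],[54,-8.97,-0.65,1.2,0],[54,-8.97,-0.65,2.0,0]]
  ]
}}

```text
t: 19.9
tcp_pos: [0.4201, 0.1314, 0.0697]
tool_rot: [0.99, 0.14, 0.001, 0.0]
force: [-0.3, -0.4, -0.2]
finger_gap: 0.635
gripper_force: 0.0
```

Emit:
{"method": "drive_tool", "body": {
  "motion": [
    [[54,0,0,0.7,0],[54,0,0,1.2,0],[54,0,0,1.2,0],[54,0,0,1.2,0]]
  ]
}}

```text
t: 20.3
tcp_pos: [0.42, 0.1314, 0.0344]
tool_rot: [0.99, 0.14, -0.0, -0.0]
force: [0.4, 0.5, 0.2]
finger_gap: 0.634
gripper_force: 0.0
```

Run:
```python
from h import *
s=manip.sense();print(s["tcp_pos"],s["force"],s["finger_gap"])
a=manip.snapshot("top")[...,::-1];b=manip.snapshot("side")[...,::-1]
f=lambda i,u,v,s:cv2.resize(i[v-s:v+s,u-s:u+s],(400,400),interpolation=cv2.INTER_CUBIC)
cv2.imwrite("pics/s1.png",np.hstack([f(a,165,165,65),f(b,245,265,65)]))
```

```text
[0.42001538 0.131444   0.03437553] [0.43406126 0.45055709 0.19919677] 0.6337516251546718
```

View pics/s1.png

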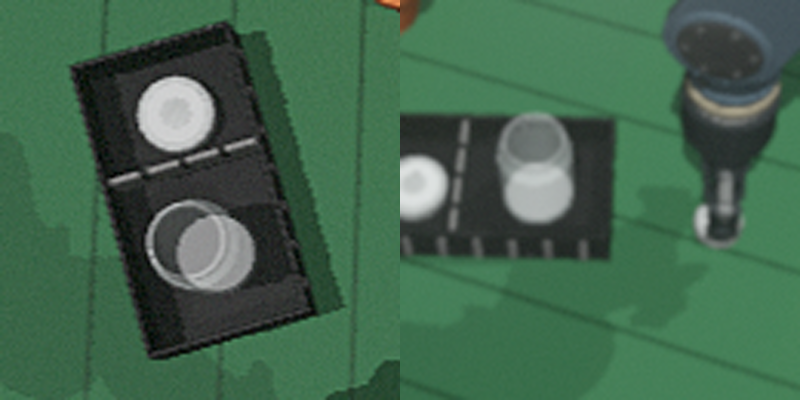

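The large lid lies flat in the narrow bay at crop (176,112), and the fingers straddle the small lid.

Emit:
{"method": "drive_tool", "body": {
  "motion": [
    [[54,0,0,0.5,0],[54,0,0,0.85,0],[54,0,0,1.04,0],[54,0,0,1.04,0],[54,0,0,1.04,0],[34,0,0,1.04,0],[34,0,0,1.04,0],[34,0,0,1.04,0],[34,0,0,1.04,0],[34,0,0,1.04,0]]
  ]
}}

```text
t: 21.4
tcp_pos: [0.42, 0.1315, 0.0036]
tool_rot: [0.99, 0.14, 0.0, 0.0]
force: [-0.2, -0.4, 7.4]
finger_gap: 0.468
gripper_force: 25.0
```

Emit:
{"method": "drive_tool", "body": {
  "motion": [
    [[34,0,0,-0.1,0],[34,0,0,-0.3,0],[34,0,0,-0.8,0],[34,0,0,-1.5,0],[34,0,0,-2.3,0],[34,0,0,-3.2,0],[34,0,0,-4.0,0],[34,0,0,-4.0,0]]
  ]
}}

```text
t: 22.2
tcp_pos: [0.4216, 0.1316, 0.1258]
tool_rot: [0.99, 0.14, 0.003, 0.0]
force: [-0.0, 1.2, -0.7]
finger_gap: 0.47
gripper_force: 25.3
```

Emit:
{"method": "drive_tool", "body": {
  "motion": [
    [[34,0.2,1.2,0,0],[34,0.45,2.6,0,0],[34,0.69,4.0,0,0],[34,0.93,5.4,0,0],[34,1.17,6.8,0,0],[34,1.41,8.2,0,0],[34,1.63,9.5,0,0],[34,1.8,10.5,0,0],[34,1.88,10.97,0,0],[34,1.88,10.97,0,0]]
  ]
}}

```text
t: 23.2
tcp_pos: [0.5654, -0.1706, 0.1222]
tool_rot: [0.99, 0.139, -0.0, -0.0]
force: [-0.1, 0.4, -0.2]
finger_gap: 0.471
gripper_force: 25.3
```

Emit:
{"method": "drive_tool", "body": {
  "motion": [
    [[34,0,0,0.5,0],[34,0,0,0.5,0]]
  ]
}}

```text
t: 23.4
tcp_pos: [0.5623, -0.1665, 0.1061]
tool_rot: [0.99, 0.14, -0.003, -0.002]
force: [-0.3, 0.7, 0.0]
finger_gap: 0.469
gripper_force: 25.3
```

Run:
```python
from h import *
s=manip.sense();print(s["tcp_pos"],s["force"],s["finger_gap"])
a=manip.snapshot("top")[...,::-1];b=manip.snapshot("side")[...,::-1]
f=lambda i,u,v,s:cv2.resize(i[v-s:v+s,u-s:u+s],(400,400),interpolation=cv2.INTER_CUBIC)
cv2.imwrite("pics/s2.png",np.hstack([f(a,310,190,40),f(b,270,170,40)]))
p=s["tcp_pos"]+[0,0,.007];print((proj("top",p)-[270,150])*5,(proj("side",p)-[230,130])*5)
```

```text
[ 0.56233839 -0.16645888  0.10605089] [-0.2890687   0.65399863  0.02898768] 0.46906195312900206
[223.05350884 189.93355459] [192.70261095 134.42789088]
```

View pics/s2.png

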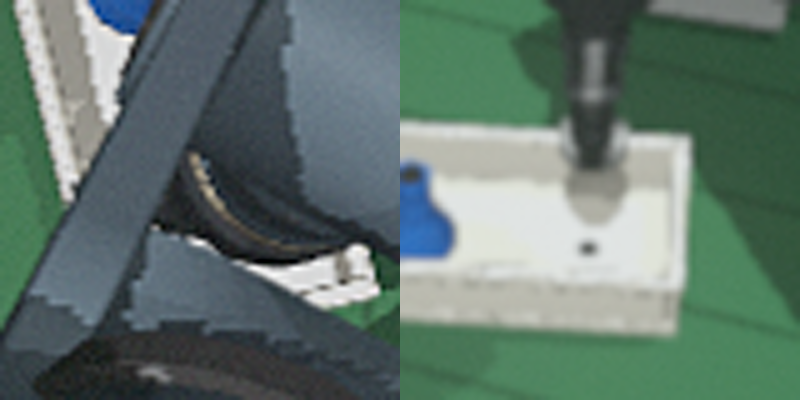

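The small lid is held level, right above the hole in the side view. Lowering.

Emit:
{"method": "drive_tool", "body": {
  "motion": [
    [[34,0,0,0.6,0],[34,0,0,1.3,0],[34,0,0,2.0,0],[34,0,0,2.6,0],[34,0,0,2.95,0],[34,0,0,3.1,0],[34,0,0,3.2,0],[34,0,0,3.2,0],[34,0,0,3.2,0]]
  ]
}}

```text
t: 24.4
tcp_pos: [0.5656, -0.1694, 0.0128]
tool_rot: [0.99, 0.14, 0.001, 0.0]
force: [1.2, -0.2, -0.4]
finger_gap: 0.472
gripper_force: 25.3
```

Emit:
{"method": "drive_tool", "body": {
  "motion": [
    [[34,0,0,0.07,0],[34,0,0,0.07,0],[52,0,0,0.07,0],[52,0,0,0.07,0],[52,0,0,0.07,0],[52,0,0,0,0],[52,0,0,-0.7,0],[52,0,0,-1.7,0],[52,0,0,-2.9,0],[52,0,0,-4.3,0]]
  ]
}}

```text
t: 25.4
tcp_pos: [0.5641, -0.1687, 0.1413]
tool_rot: [0.99, 0.14, -0.001, -0.001]
force: [1.2, -0.5, 0.6]
finger_gap: 0.609
gripper_force: 0.0
```

Emit:
{"method": "drive_tool", "body": {
  "motion": [
    [[52,-1.2,1.0,-1,0],[52,-2.0,2.2,-1,0],[52,-2.5,3.6,-1,0],[52,-3.0,5.0,-1,0],[52,-3.5,6.4,-1,0],[52,-4.0,7.8,-1,0],[52,-4.5,9.2,-1,0],[52,-4.5,9.6,-1,0],[52,-4.5,9.6,-1,0],[52,-4.5,9.6,-1,0]]
  ]
}}

```text
t: 26.4
tcp_pos: [0.5147, -0.4823, 0.1704]
tool_rot: [0.99, 0.14, -0.0, -0.001]
force: [-0.2, 0.3, 0.1]
finger_gap: 0.61
gripper_force: 0.0
```

Run:
```python
from h import *
s=manip.sense();print(s["tcp_pos"],s["force"],s["finger_gap"])
a=manip.snapshot("top")[...,::-1];b=manip.snapshot("side")[...,::-1]
f=lambda i,u,v,w,h:cv2.resize(i[v-h:v+h,u-w:u+w],(400,400*h//w),interpolation=cv2.INTER_CUBIC)
cv2.imwrite("pics/f.png",np.hstack([f(a,240,170,130,130),f(b,230,220,100,100)]))
H,S,V=cv2.split(cv2.cvtColor(np.ascontiguousarray(a),cv2.COLOR_BGR2HSV))
print((proj("top",(.565,-.1693,.019))-[110,40])*400/260,(proj("side",(.565,-.1693,.019))-[130,120])*2)
```

```text
[ 0.51465581 -0.48226455  0.17041811] [-0.2327372   0.34707389  0.06391491] 0.6101661757436513
[308.04562838 231.49286487] [274.78458709 114.34052794]
```

View pics/f.png

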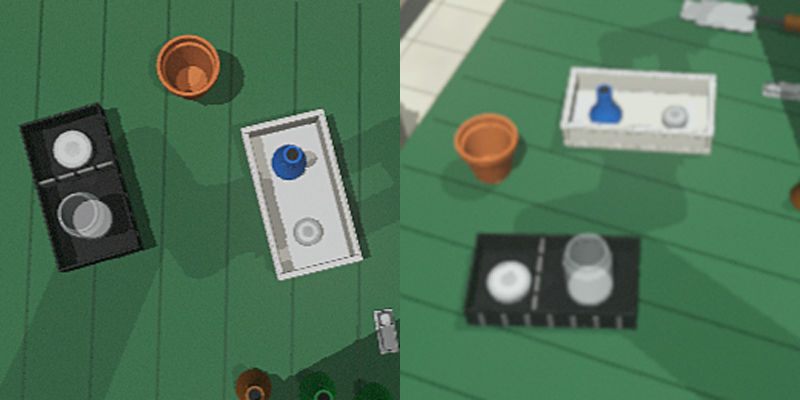

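All four items are in place: the small lid is at (308,231), exactly where the hole projects, and the hole is hidden. Handing in.

```bash
python3 -c "
from station import manip
print(manip.sign_off())"
```

```text
the job is handed in; nothing more can be done
None
```

I handed the job in at about 26 s. The last pictures show the jar upright in the crate's wide bay and the large lid flat in the narrow bay; the small lid covers the drain hole and the blue rose stands in the planter's other half (sign-off gave no verdict).

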